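Turn a ground cover plate over with a lifter

ROBOT

A 6-joint arm with a two-finger parallel gripper is mounted at the origin on the work surface. World frame = base frame: x ahead of the robot, y to its left, z up, the work surface at z = 0. Lengths are in m, angles in rad, forces in N, time in s.
With the tool pointing down it reaches from about 0.375 to 0.9 m from the base axis. Payload 3.1 kg.
Tool frame: the origin (TCP) lies where the fingers leave the gripper's body, on its centre line; the fingertips stand 70 mm ahead of it and the grasp point (between the pads) lies 51 mm ahead of it; z points along the fingers, y is the direction in which the jaws open and shut (so a half turn about z gives the same grasp; the last joint's range is limited). The gripper opens to 87 mm and grips with 3 to 60 N. Pads are 19 mm wide; open, the fingers measure 117 mm over their backs; the gripper's body (75 mm by 190 mm) begins 51 mm behind the grasp point.
Start: joints at [-1.454, 0.527, 1.433, -0, 1.181, -0.178], TCP at [0.182, -0.598, 0.292] pointing down, gripper open.
Joint ranges: [-3.08, 3.08], [-0.75, 2.2], [0.22, 2.44], [-1.43, 4.57], [0, 2.65], [-2.85, 2.85]. Speed limits (rad/s): [2.79, 2.79, 3.14, 3.14, 3.14, 3.14].

INTERFACE

Orientations are given as a 3x3 rotation matrix whose columns are the frame's x, y, z axes.
In Python, from plant import ctrl gives the robot as it stands.
- The arm moves only by the tool move_arm, never from a script. Its argument "motion" is one flat list of numbers, 7 for each row, row after row: the turn, a rotation vector about the tool's x, y, z in units of 6 degrees (1.0 is 6 degrees), then the shift along the tool's x, y, z in units of 30 mm (1.0 is 30 mm), then the closure, from 0 (fully open) to 1 (shut). In form: [rx, ry, rz, x, y, z, claw, rx, ry, rz, x, y, z, claw, ...]. A call has 1 to 10 rows; each row is the pose to reach, as a shift and turn from the pose commanded when the call began, along the tool's axes at that moment; what a row does not reach only later rows make up. A row lasts 1/12 s, in which the tool goes at most 41.7 mm and 7.16 degrees, less where a joint would pass 70% of its speed; a pose out of reach is approached as far as the arm can. A call with a gripper value outside its range is refused whole. The fingers move at their own pace and stop on an object; the grip force is fixed at half the most. Time passes only in rows, so rows that repeat a pose let the fingers close. It gives the time, the measured TCP pose, the force and the opening at its end, in the units of the state.
- ctrl.read_state(): the state, without advancing time (a new reading comes with each control period).
- ctrl.camera(name): name is "side" or "top" or "wrist"; returns (picture, depth): 400x640x3 uint8, blue, green, red; 400x640 float32, m along the optical axis (not along the pixel's ray), 0 where there is no reading.
- ctrl.calibration(name): a dict with "fx", "fy", "cx", "cy" (pixels), "T" (4x4, takes a point from camera to world coordinates); the wrist camera has in their place "hand_eye" (4x4, takes a point from camera to tool coordinates, whose origin is the TCP and whose axes are the flange's). Camera axes: x right, y up, looking along -z (the intrinsics and any distortion apply to the point x, -y, -z); pixel columns grow to the right and rows downward; lengths in m; the calibration is good to about 2 mm. A picture is of the moment at which its call begins: read the wrist's pose just before it. calibration takes no time and is no camera call.
- ctrl.hand_in(): hands the job in, once; it reports no verdict.
The state is a dict: "time": time; "joint_positions": joint angles; "qvel": joint speeds; "effort": joint torques, N m; "tool_pos": TCP position; "tool_rot": TCP orientation; "ft_force": force on the tool from outside, world axes, zero at the start; "wrist_torque": the same for the moment, N m; "grip_width": finger opening in m.
Only numpy, scipy, OpenCV 4.12 (cv2) and the standard library are available. Lean on these libraries where they do the work, as an engineer would, in place of code of your own. Each camera call takes 0.05 s, during which the arm holds its last target.

TASK

First clear the wooden sanding block off the blue landing bed into the grey tray. Then hold the orange-handled lifter, slide its blade under the free edge of the steel plate between the two yellow skids and tip the plate over onto the blue bed, so that it lies flat there, rust-red face up and roughly square on the bed; its edges are razor sharp, so never touch the plate with the gripper or arm. Finally set the lifter down on its blade in the tray beside the block, and leave the tin, the grinder and the stack of plates where they stand.

Things in the scene. Friction and masses are not known exactly. Their poses are not given: they have to be found in the camera images.
- bed: Turnover bed bolted to the bench: two yellow skids towards its -x, a blue landing bed towards its +x, meeting in a 4 mm step up at x = 0. Origin on the bench surface under the middle of the step; z up, x in the flipping direction (skids to landing bed). The plate's far edge pivots against the step; once tipped well past upright it falls onto the blue bed by itself.
- skids (a point): Middle of the open channel between the two yellow skids, on the bench, 32 mm to -x of the step. Skids: 12 mm high, 64 mm long (bed x -64 to 0), 18 mm wide, centred at bed y = +34 and -34 mm, leaving a 50 mm wide channel, open at its -x end, with the bare bench as floor.
- landing (a point): Middle of the top of the solid blue landing bed, 16 mm above the bench and 45 mm to +x of the step. The bed is 90 mm long (bed x 0 to 90) and 96 mm wide.
- plate: Loose steel plate 70 x 70 x 6 mm, 0.23 kg. Starts flat on the skids, bright face up, far edge 0 to 5 mm short of the step; its near (-x) edge sticks out 6 to 11 mm past the skids with 12 mm of air under it. Origin: centre of its rust-red face; z points from red to bright face (up at the start, down when turned over).
- lifter: Loose lifter, 0.15 kg, stands on its flat steel blade. Blade 105 x 30 x 3 mm, from x = -15 to +90 mm in its own frame; on it an upright orange post 24 x 24 mm, its top 80 mm above the blade's underside, that can be gripped across either pair of faces. Origin at the blade's underside below the post's centre; x points to the blade's tip, z up along the post.
- lifter_tip (a point): Middle of the blade's tip edge, on its underside, 90 mm along x from the lifter's origin.
- block: Loose wooden sanding block 60 (x) x 36 (y) x 26 (z) mm, black underside, 0.1 kg; starts on the blue landing bed. Origin at the centre of its underside.
- tray: Grey open tray fixed to the bench, outside 220 (x) x 160 (y) x 22 mm high, walls and floor 5 mm thick (floor top 5 mm above the bench). Origin at the centre of its underside.
- tin: Loose red tin, diameter 52 mm, 120 mm high, standing on the bench beside the landing bed; a bystander. Origin at the centre of its underside.
- grinder: Loose air grinder lying along its x beside the landing bed, 0.7 kg, from x = -107 to +89 mm, up to 68 mm wide and 54 mm high; a bystander. Origin on the bench below its middle.
- stack: Loose stack of four steel plates, 72 x 75 mm, 24 mm high, standing beside the way into the channel; a bystander. Origin at the centre of its underside.

How it is judged:
By the outcome, as a careful person would: the job done as asked, in the order asked, and still so for the second after the job is handed in, with the robot touching nothing.
It also fails if it takes over 72 s, if anything falls off the work surface, if the arm or the gripper's body presses on something with over 40 N, if the wrist force passes 120 N, or if a joint passes its speed limit or range.

## Working session

There is one attempt and no reset: what is moved stays moved. The work goes in short steps, Python scripts to look and compute and a tool call to move; the robot and the scene stay as the last step left them, time stands still between calls to the robot, and variables do not carry over. Pictures are saved under pics/ and viewed, and the job is handed in when it is done.

Besides the shell and the picture viewer there is one more tool, called after "Call:" as name(argument=value, ...) on one line, values as JSON. move_arm: Moves the arm, as the interface text tells. Its arguments: {"type":"object","properties":{"motion":{"type":"array","items":{"type":"number"}}},"required":["motion"]}

```bash
ls; mkdir -p pics; python3 - <<'E'
from plant import ctrl
import cv2,numpy as np
s=ctrl.read_state(); print(s)
for n in ("side","top","wrist"):
    p,d=ctrl.camera(n); cv2.imwrite(f"pics/{n}0.png",p); np.save(f"pics/{n}0.npy",d)
    c=ctrl.calibration(n); print(n,{k:(np.round(v,4).tolist() if hasattr(v,'__len__') else v) for k,v in c.items()})
E
```

```text
pics
{'time': 0.0, 'joint_positions': array([-1.45348227e+00,  5.28472655e-01,  1.43392570e+00, -2.29687668e-05,
        1.18137756e+00, -1.78506402e-01]), 'qvel': array([ 0.00086793, -0.00045623, -0.00047186,  0.00014845,  0.00028404,
        0.00167198]), 'effort': array([-4.93935950e-04, -4.40038025e+01, -1.76592493e+01,  6.33941637e-02,
        5.82171441e-02, -1.45616905e-04]), 'tool_pos': array([ 0.18215199, -0.59724811,  0.29126004]), 'tool_rot': array([[ 9.56560782e-01,  2.91532835e-01, -2.76643583e-04],
       [ 2.91532735e-01, -9.56558401e-01,  2.16577111e-03],
       [ 3.66767648e-04, -2.15234236e-03, -9.99997616e-01]]), 'ft_force': array([-0.4592624 ,  0.06227498,  1.30150261]), 'wrist_torque': array([ 0.01304767, -0.04203288,  0.00481641]), 'grip_width': 0.08681158175744835}
side {'fx': 397.82882484942786, 'fy': 397.82882484942786, 'cx': 322.9848736335409, 'cy': 205.77413121268125, 'T': [[-0.9558, 0.2196, -0.1956, 0.3761], [-0.294, -0.6934, 0.6578, 0.7583], [0.0088, 0.6862, 0.7273, 0.8698], [0.0, 0.0, 0.0, 1.0]]}
top {'fx': 385.0455894590256, 'fy': 385.0455894590256, 'cx': 322.1612049016325, 'cy': 197.6224802354488, 'T': [[0.0163, 0.9965, -0.0817, 0.5364], [-0.9997, 0.0147, -0.0208, 0.0083], [-0.0195, 0.082, 0.9964, 1.0467], [0.0, 0.0, 0.0, 1.0]]}
wrist {'fx': 285.4727668670074, 'fy': 285.4727668670074, 'cx': 322.30478079639437, 'cy': 198.81517439007524, 'hand_eye': [[-0.0005, 0.9589, 0.2839, 0.079], [1.0, 0.0003, 0.0005, -0.0002], [0.0004, 0.2839, -0.9589, -0.0924], [0.0, 0.0, 0.0, 1.0]]}
```

View pics/top0.png

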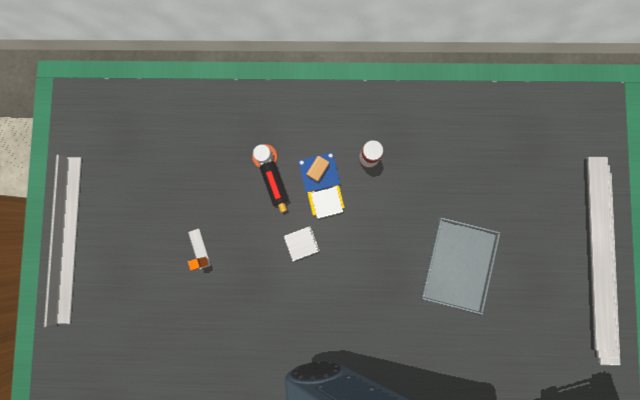

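View pics/side0.png

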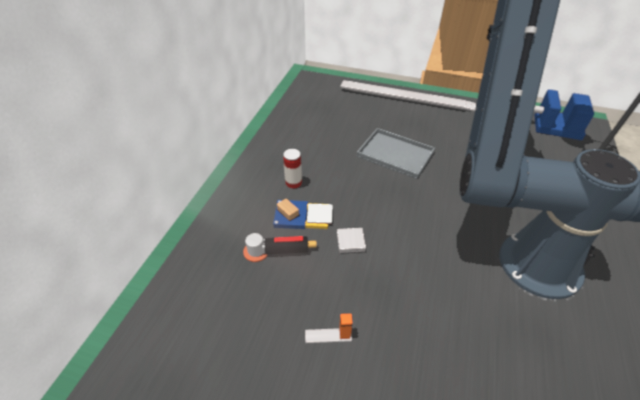

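View pics/wrist0.png

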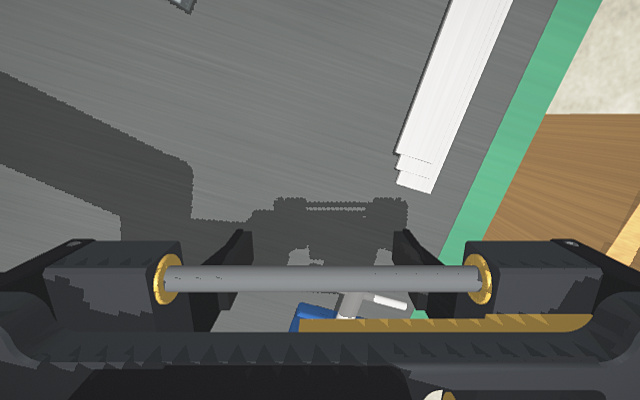

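```bash
cat > h.py <<'E'
import cv2,numpy as np
from plant import ctrl
def cal(n,s=None):
    c=ctrl.calibration(n)
    if n=='wrist':
        s=s or ctrl.read_state(); T=np.eye(4);T[:3,:3]=s['tool_rot'];T[:3,3]=s['tool_pos']; T=T@c['hand_eye']
    else: T=np.array(c['T'])
    return c,T
def ray(cT,u,v):
    c,T=cT
    d=np.array([(u-c['cx'])/c['fx'],-(v-c['cy'])/c['fy'],-1.]); return T[:3,3],T[:3,:3]@d
def onz(cT,u,v,z):
    o,d=ray(cT,u,v); return o+d*(z-o[2])/d[2]
def proj(cT,P):
    c,T=cT; p=T[:3,:3].T@(np.asarray(P)-T[:3,3]); return np.array([c['cx']+c['fx']*p[0]/-p[2],c['cy']-c['fy']*p[1]/-p[2]])
def tri(a,ua,b,ub):
    o1,d1=ray(a,*ua);o2,d2=ray(b,*ub)
    k=np.linalg.lstsq(np.c_[d1,-d2],o2-o1,rcond=None)[0]
    p,q=o1+d1*k[0],o2+d2*k[1]; return (p+q)/2,np.linalg.norm(p-q)
def cloud(cT,d):
    c,T=cT; v,u=np.mgrid[0:400,0:640]
    P=np.stack([(u-c['cx'])/c['fx']*d,-(v-c['cy'])/c['fy']*d,-d],-1)
    return P@T[:3,:3].T+T[:3,3]
def hsv(p): return cv2.cvtColor(p,cv2.COLOR_BGR2HSV)
def blobs(m,amin=30):
    m=m.astype(np.uint8); n,l,st,ce=cv2.connectedComponentsWithStats(m)
    out=[]
    for i in range(1,n):
        if st[i,4]>=amin:
            cs,_=cv2.findContours((l==i).astype(np.uint8),cv2.RETR_EXTERNAL,cv2.CHAIN_APPROX_NONE)
            out.append((st[i,4],ce[i].round(1),cv2.minAreaRect(cs[0])))
    return out
def snap(n,name):
    s=ctrl.read_state(); p,d=ctrl.camera(n); cv2.imwrite(f'pics/{name}.png',p); np.save(f'pics/{name}.npy',d)
    np.savez(f'pics/{name}_s.npz',pos=s['tool_pos'],rot=s['tool_rot']); return p,d,cal(n,s)
def load(n,name):
    z=np.load(f'pics/{name}_s.npz') if n=='wrist' else None
    return cv2.imread(f'pics/{name}.png'),np.load(f'pics/{name}.npy'),cal(n,{'tool_pos':z['pos'],'tool_rot':z['rot']} if z is not None else None)
E
python3 - <<'E'
from h import *
p,d,cT=load('top','top0')
H=hsv(p); P=cloud(cT,d)
for nm,m in dict(blue=(abs(H[...,0].astype(int)-110)<12)&(H[...,1]>150),yel=(abs(H[...,0].astype(int)-26)<6)&(H[...,1]>150),orange=(H[...,0]<20)&(H[...,1]>120)&(H[...,2]>120),white=(H[...,1]<30)&(H[...,2]>180),tray=(H[...,1]>10)&(H[...,1]<60)&(H[...,2]>95)&(H[...,2]<190)).items():
  for a,c,r in blobs(m,40):
    q=P[int(c[1]),int(c[0])]
    print(nm,a,c,'P',q.round(3),'rect',[onz(cT,*x,q[2])[:2].round(3).tolist() for x in cv2.boxPoints(r)])
E
```

```text
blue 610 [319.6 175.1] P [0.679 0.039 0.041] rect [[0.717, 0.093], [0.739, 0.006], [0.656, -0.015], [0.634, 0.072]]
yel 53 [339.9 196.1] P [ 0.626 -0.016  0.01 ] rect [[0.654, -0.004], [0.657, -0.012], [0.596, -0.033], [0.594, -0.025]]
yel 73 [311.2 203. ] P [0.606 0.06  0.011] rect [[0.638, 0.07], [0.639, 0.055], [0.574, 0.048], [0.573, 0.062]]
orange 73 [272.6 152.1] P [0.745 0.17  0.006] rect [[0.768, 0.19], [0.776, 0.174], [0.727, 0.149], [0.719, 0.164]]
orange 272 [317.4 168.4] P [0.697 0.044 0.043] rect [[0.68, 0.072], [0.729, 0.042], [0.711, 0.014], [0.663, 0.044]]
orange 173 [272.9 184.5] P [0.652 0.16  0.053] rect [[0.683, 0.179], [0.688, 0.164], [0.618, 0.137], [0.612, 0.151]]
orange 59 [203.4 261.4] P [0.449 0.335 0.044] rect [[0.456, 0.347], [0.462, 0.33], [0.441, 0.322], [0.435, 0.339]]
orange 103 [193.4 264.1] P [0.444 0.348 0.081] rect [[0.452, 0.364], [0.46, 0.34], [0.437, 0.331], [0.429, 0.355]]
white 165 [68.4  6.2] P [0.536 0.008 1.047] rect [[0.536, 0.008], [0.536, 0.008], [0.536, 0.008], [0.536, 0.008]]
white 164 [171.    6.9] P [ 1.408  0.65  -0.399] rect [[1.41
[... 2907 characters left out ...]
, -0.082]]
tray 80 [ 60.8 168.5] P [0.689 0.738 0.032] rect [[0.656, 0.755], [0.719, 0.748], [0.714, 0.713], [0.651, 0.72]]
tray 216 [ 60.8 209.5] P [0.579 0.735 0.025] rect [[0.514, 0.756], [0.665, 0.756], [0.663, 0.721], [0.512, 0.721]]
tray 48 [ 55.8 197.8] P [0.61  0.741 0.038] rect [[0.586, 0.747], [0.632, 0.751], [0.632, 0.729], [0.586, 0.726]]
tray 5047 [459.7 265.9] P [ 0.447 -0.337  0.004] rect [[0.355, -0.23], [0.577, -0.285], [0.54, -0.452], [0.32, -0.395]]
tray 225 [ 56.6 250.1] P [0.47  0.737 0.026] rect [[0.416, 0.755], [0.532, 0.75], [0.529, 0.716], [0.413, 0.722]]
tray 168 [ 49.2 306.4] P [0.326 0.736 0.038] rect [[0.272, 0.748], [0.398, 0.748], [0.396, 0.712], [0.27, 0.712]]
```

```bash
cat > go.py <<'E'
from h import *
from scipy.spatial.transform import Rotation as R
def go(pos,yawdeg=None,rot=None,s=None):
    """motion units from current pose to pos with jaw (tool y) yaw, tool down"""
    s=s or ctrl.read_state()
    if rot is None:
        y=np.radians(yawdeg); jy=np.array([np.cos(y),np.sin(y),0]); z=np.array([0,0,-1.]); rot=np.c_[np.cross(jy,z),jy,z]
    r0=s['tool_rot']; rv=np.degrees(R.from_matrix(r0.T@rot).as_rotvec())/6; t=r0.T@(np.asarray(pos)-s['tool_pos'])/.03
    n=max(np.linalg.norm(rv)*6/7.16,np.linalg.norm(t)*30/41.7)
    print('t',round(s['time'],2),'rot',rv.round(2).tolist(),'shift',t.round(2).tolist(),'rows>=',n.round(1))
E
python3 -c "
from go import *
go([.66,-.03,.25],14.5)"
```

```text
t 0.15 rot [-0.01, -0.01, -14.59] shift [20.75, -13.45, 1.41] rows>= 17.8
```

Call:
move_arm(motion=[0,0,-0.7,1.0,-0.6,0,0,0,0,-1.5,2.0,-1.3,0,0,0,0,-2.3,3.2,-2,0,0,0,0,-3.1,4.4,-2.8,0,0,0,0,-3.9,5.5,-3.5,0,0,0,0,-4.7,6.7,-4.3,0,0,0,0,-5.5,7.9,-5.1,0,0,0,0,-6.3,9,-5.8,0,0,0,0,-7.1,10.2,-6.6,0,0,0,0,-7.9,11.3,-7.3,0,0])

```text
time: 0.98
tool_pos: [0.4434, -0.2875, 0.2921]
tool_rot: [[0.429, 0.903, -0.0], [0.903, -0.429, 0.0], [0.0, -0.001, -1.0]]
ft_force: [0.8, -0.6, 0.6]
grip_width: 0.0872
```

```bash
python3 -c "
from go import *
go([.66,-.03,.25],14.5)"
```

```text
t 0.98 rot [-0.0, -0.0, -6.65] shift [10.85, 2.83, 1.41] rows>= 8.1
```

Call:
move_arm(motion=[0,0,-0.8,1.2,0.3,0.1,0,0,0,-1.6,2.5,0.6,0.3,0,0,0,-2.4,3.7,1,0.5,0,0,0,-3.2,5,1.3,0.7,0,0,0,-4,6.3,1.7,0.9,0,0,0,-4.8,7.6,2,1.1,0,0,0,-5.5,8.9,2.3,1.2,0,0,0,-6.2,10,2.6,1.3,0,0,0,-6.65,10.85,2.83,1.4,0,0,0,-6.65,10.85,2.83,1.4,0])

```text
time: 1.82
tool_pos: [0.6626, -0.0283, 0.2491]
tool_rot: [[-0.252, 0.968, 0.002], [0.968, 0.252, 0.002], [0.001, 0.002, -1.0]]
ft_force: [0.1, -0.1, 0.5]
grip_width: 0.0868
```

```bash
python3 -c "
from go import *
snap('wrist','w1'); s=ctrl.read_state(); print(s['tool_pos'],s['qvel'].round(3))"
```

```text
[ 0.6609429  -0.03036416  0.2492009 ] [-0.052 -0.024  0.041 -0.027  0.01   0.005]
```

View pics/w1.png

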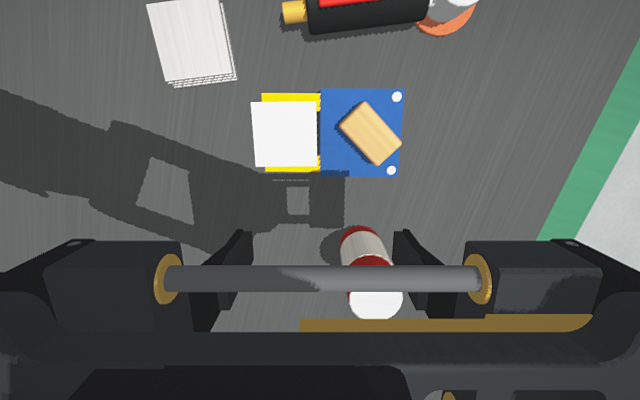

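```bash
cat > meas.py <<'E'
from go import *
def rectxy(cT,m,z,amin=300):
    m=cv2.morphologyEx(m.astype(np.uint8),cv2.MORPH_OPEN,np.ones((3,3)))
    res=[]
    for a,c,r in blobs(m,amin):
        res.append((a,c,[onz(cT,*x,z)[:2] for x in cv2.boxPoints(r)]))
    return res
def desc(c4):
    c4=np.array(c4); ctr=c4.mean(0); e1=c4[1]-c4[0]; e2=c4[2]-c4[1]
    f=lambda e:(round(np.linalg.norm(e)*1e3,1),round(np.degrees(np.arctan2(e[1],e[0])),1))
    return ctr.round(4).tolist(),f(e1),f(e2)
E
python3 - <<'E'
from meas import *
snap('wrist','w2')
p,d,cT=snap('wrist','w3'); s=ctrl.read_state(); print(s['tool_pos'],abs(s['qvel']).max())
H=hsv(p).astype(int); P=cloud(cT,d)
blue=(abs(H[...,0]-110)<12)&(H[...,1]>120); white=(H[...,1]<30)&(H[...,2]>200); wood=(abs(H[...,0]-16)<8)&(H[...,1]>60)&(H[...,1]<170)&(H[...,2]>150); yel=(abs(H[...,0]-27)<6)&(H[...,1]>200)&(H[...,2]>150)
blue[220:]=0;white[220:]=0;wood[220:]=0;yel[220:]=0
for n,m,z in (('blue',blue,.016),('white',white,.018),('wood',wood,.042),('yel',yel,.012)):
    for a,c,q in rectxy(cT,m,z,60):
        print(n,a,c,P[int(c[1]),int(c[0])].round(4),desc(q))
E
```

```text
[ 0.65948319 -0.03284545  0.24964252] 0.028521051491008538
blue 4783 [358.9 127.2] [0.6796 0.0413 0.0415] ([0.6926, 0.0392], (np.float64(89.4), np.float64(14.3)), (np.float64(95.5), np.float64(-70.8)))
white 5212 [193.4  36.3] [0.4979 0.0849 0.0233] ([0.4955, 0.0851], (np.float64(70.4), np.float64(23.5)), (np.float64(73.1), np.float64(-68.6)))
white 72 [400.9  92.5] [0.716  0.087  0.0167] ([0.7169, 0.0866], (np.float64(8.5), np.float64(14.3)), (np.float64(9.0), np.float64(-71.0)))
white 4095 [288.5 130.2] [0.6086 0.0188 0.0181] ([0.6087, 0.0172], (np.float64(69.2), np.float64(15.7)), (np.float64(69.5), np.float64(-74.3)))
white 1285 [618.8 197.1] [ 1.4055  0.0351 -0.3445] ([1.0037, 0.0445], (np.float64(72.5), np.float64(92.8)), (np.float64(42.5), np.float64(-9.2)))
wood 513 [452.9  20.2] [0.7478 0.1679 0.0067] ([0.7372, 0.1552], (np.float64(49.2), np.float64(31.1)), (np.float64(15.3), np.float64(-47.4)))
wood 189 [297.9  13. ] [0.5944 0.1289 0.0276] ([0.5977, 0.1252], (np.float64(18.9), np.float64(19.8)), (np.float64(7.6), np.float64(-69.2)))
wood 2029 [374.6 130. ] [0.6963 0.0425 0.0415] ([0.6974, 0.0421], (np.float64(34.9), np.float64(56.9)), (np.float64(58.7), np.float64(-29.7)))
yel 450 [296.7  94.7] [0.6082 0.0577 0.012 ] ([0.6077, 0.0528], (np.float64(61.7), np.float64(14.3)), (np.float64(17.5), np.float64(-75.6)))
yel 206 [299.  165.7] [ 0.6289 -0.0171  0.0128] ([0.6262, -0.0185], (np.float64(61.6), np.float64(14.3)), (np.float64(5.9), np.float64(-75.6)))
```

```bash
cat >> meas.py <<'E'
def wrect(cT,m,z,amin=300):
    m=m.astype(np.uint8); n,l,st,ce=cv2.connectedComponentsWithStats(m); out=[]
    for i in range(1,n):
        if st[i,4]<amin: continue
        cs,_=cv2.findContours((l==i).astype(np.uint8),cv2.RETR_EXTERNAL,cv2.CHAIN_APPROX_NONE)
        w=np.array([onz(cT,*x,z)[:2] for x in max(cs,key=len)[:,0].astype(float)])
        out.append((st[i,4],ce[i].round(1),desc(cv2.boxPoints(cv2.minAreaRect((w*1e3).astype(np.float32)))/1e3)))
    return out
def masks(p,rmax=220):
    H=hsv(p).astype(int)
    M=dict(blue=(abs(H[...,0]-110)<12)&(H[...,1]>120),white=(H[...,1]<30)&(H[...,2]>200),wood=(abs(H[...,0]-16)<8)&(H[...,1]>60)&(H[...,1]<170)&(H[...,2]>150),yel=(abs(H[...,0]-27)<6)&(H[...,1]>200)&(H[...,2]>150))
    for k in M: M[k][rmax:]=0
    return M
E
python3 - <<'E'
from meas import *
for nm in('w2','w3'):
    p,d,cT=load('wrist',nm); M=masks(p)
    for n,z in (('blue',.016),('white',.018),('white',.024),('wood',.042),('yel',.012)):
        for r in wrect(cT,M[n],z,200): print(nm,n,r)
go([.697,.0422,.031+.051+.05],59.5); go([.697,.0422,.027+.051],59.5)
E
```

```text
w2 blue (np.int32(4784), array([357.3, 128.8]), ([0.6904000043869019, 0.03889999911189079], (np.float32(95.3), np.float32(-75.6)), (np.float32(90.5), np.float32(14.4))))
w2 white (np.int32(5287), array([191.8,  37. ]), ([0.49619999527931213, 0.08540000021457672], (np.float32(70.6), np.float32(-68.7)), (np.float32(71.1), np.float32(21.3))))
w2 white (np.int32(4092), array([286.8, 131.4]), ([0.6092000007629395, 0.017100000753998756], (np.float32(69.7), np.float32(-74.7)), (np.float32(70.2), np.float32(15.3))))
w2 white (np.int32(1273), array([617. , 197.4]), ([0.9995999932289124, 0.04619999974966049], (np.float32(68.2), np.float32(-79.8)), (np.float32(44.5), np.float32(10.2))))
w2 white (np.int32(5287), array([191.8,  37. ]), ([0.49889999628067017, 0.08470000326633453], (np.float32(69.3), np.float32(-68.7)), (np.float32(69.8), np.float32(21.3))))
w2 white (np.int32(4092), array([286.8, 131.4]), ([0.6098999977111816, 0.01759999990463257], (np.float32(68.5), np.float32(-74.7)), (np.float32(68.9), np.float32(15.3))))
w2 white (np.int32(1273), array([617. , 197.4]), ([0.9929999709129333, 0
[... 2424 characters left out ...]
float32(-60.7)), (np.float32(53.3), np.float32(29.3))))
w3 wood (np.int32(2039), array([374.6, 130. ]), ([0.6974999904632568, 0.04190000146627426], (np.float32(59.0), np.float32(-30.7)), (np.float32(35.4), np.float32(59.3))))
w3 yel (np.int32(450), array([296.7,  94.7]), ([0.607699990272522, 0.05270000174641609], (np.float32(17.5), np.float32(-75.6)), (np.float32(62.2), np.float32(14.4))))
w3 yel (np.int32(230), array([301.2, 164.9]), ([0.6247000098228455, -0.013000000268220901], (np.float32(17.4), np.float32(-75.7)), (np.float32(61.8), np.float32(14.3))))
t 1.97 rot [-0.02, -0.01, -7.54] shift [2.12, 1.84, 3.92] rows>= 6.3
t 1.97 rot [-0.02, -0.01, -7.54] shift [2.12, 1.84, 5.72] rows>= 6.3
```

Call:
move_arm(motion=[0,0,-1,0.3,0.3,0.5,0,0,0,-2.1,0.6,0.5,1,0,0,0,-3.2,0.9,0.8,1.5,0,0,0,-4.3,1.2,1,2,0,0,0,-5.4,1.6,1.3,2.6,0,0,0,-6.5,1.9,1.6,3.1,0,0,0,-7.54,2.12,1.84,3.5,0,0,0,-7.54,2.12,1.84,3.65,0,0,0,-7.54,2.12,1.84,3.65,0,0,0,-7.54,2.12,1.84,3.65,0])

```text
time: 2.8
tool_pos: [0.6975, 0.0408, 0.1411]
tool_rot: [[-0.86, 0.511, -0.001], [0.511, 0.86, -0.0], [0.0, -0.001, -1.0]]
ft_force: [0.1, -0.6, -0.1]
grip_width: 0.0868
```

```bash
python3 - <<'E'
from meas import *
p,d,cT=snap('wrist','w4')
go([.6974,.0421,.089],59.2)
E
```

```text
t 2.85 rot [-0.0, 0.01, 0.02] shift [0.03, 0.03, 1.76] rows>= 1.3
```

View pics/w4.png

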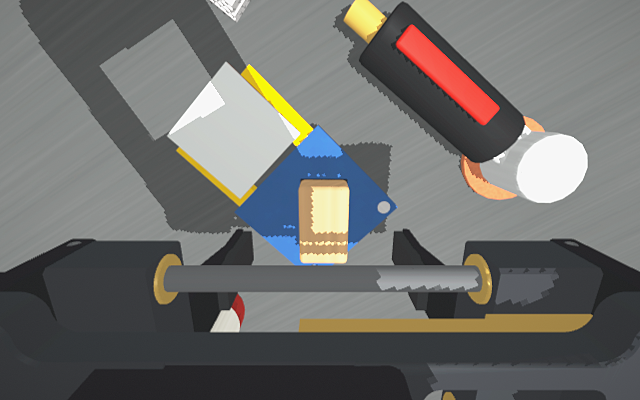

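Call:
move_arm(motion=[0,0,0,0,0,0.6,0,0,0,0,0,0,1.2,0,0,0,0,0,0,1.76,0,0,0,0,0,0,1.76,0,0,0,0,0,0,1.76,1,0,0,0,0,0,1.76,1,0,0,0,0,0,1.76,1,0,0,0,0,0,1.76,1,0,0,0,0,0,1.76,1,0,0,0,0,0,1.76,1])

```text
time: 3.68
tool_pos: [0.698, 0.0424, 0.0884]
tool_rot: [[-0.861, 0.508, 0.001], [0.508, 0.861, -0.0], [-0.0, 0.0, -1.0]]
ft_force: [0.0, 0.3, -0.4]
grip_width: 0.0547
```

```bash
python3 - <<'E'
from meas import *
s=ctrl.read_state();print(s['grip_width'],s['ft_force'],s['tool_pos'])
# tray from top0
p,d,cT=load('top','top0'); H=hsv(p)
m=(H[...,1]>10)&(H[...,1]<60)&(H[...,2]>95)&(H[...,2]<190)
for z in (.005,.022):
  for r in wrect(cT,m,z,2000): print(z,r)
p,d,cT=load('side','side0'); P=cloud(cT,d)
E
```

```text
0.05469960524657133 [ 0.00418183  0.34646695 -0.37476313] [0.69803068 0.04238257 0.08840636]
0.005 (np.int32(17006), array([258.7,  64.2]), ([0.8427000045776367, 0.05869999900460243], (np.float32(1796.5), np.float32(-89.6)), (np.float32(452.4), np.float32(0.4))))
0.005 (np.int32(5047), array([459.7, 265.9]), ([0.4478999972343445, -0.3400999903678894], (np.float32(226.2), np.float32(-13.7)), (np.float32(169.9), np.float32(76.3))))
0.022 (np.int32(17006), array([258.7,  64.2]), ([0.8377000093460083, 0.05790000036358833], (np.float32(1767.2), np.float32(-89.6)), (np.float32(445.0), np.float32(0.4))))
0.022 (np.int32(5047), array([459.7, 265.9]), ([0.44929999113082886, -0.3345000147819519], (np.float32(222.5), np.float32(-13.7)), (np.float32(167.1), np.float32(76.3))))
```

Call:
move_arm(motion=[0,0,0,0,0,0,1,0,0,0,0,0,0,1,0,0,0,0,0,0,1,0,0,0,0,0,0,1,0,0,0,0,0,-0.3,1,0,0,0,0,0,-1,1,0,0,0,0,0,-2,1,0,0,0,0,0,-3,1,0,0,0,0,0,-4,1,0,0,0,0,0,-4.2,1])

```text
time: 4.52
tool_pos: [0.7007, 0.0423, 0.2206]
tool_rot: [[-0.862, 0.508, 0.011], [0.508, 0.862, -0.001], [-0.01, 0.005, -1.0]]
ft_force: [1.2, 0.4, -0.4]
grip_width: 0.0358
```

```bash
python3 - <<'E'
from meas import *
s=ctrl.read_state();print(s['grip_width'])
go([.507,-.35,.2],76.3)
E
```

```text
0.03575987545020587
t 4.52 rot [0.03, 0.1, -2.8] shift [-1.07, -14.55, 0.63] rows>= 10.5
```

Call:
move_arm(motion=[0,0,-0.2,-0.05,-0.7,0,1,0,0,-0.5,-0.2,-2,0,1,0,0,-0.8,-0.3,-3.3,0.1,1,0,0,-1.1,-0.4,-4.6,0.2,1,0,0,-1.4,-0.5,-5.9,0.3,1,0,0,-1.7,-0.6,-7.2,0.4,1,0,0,-2,-0.7,-8.5,0.5,1,0,0,-2.2,-0.8,-9.8,0.6,1,0,0,-2.4,-0.9,-11.1,0.6,1,0,0,-2.6,-1,-12.4,0.6,1])

```text
time: 5.35
tool_pos: [0.5334, -0.2945, 0.1952]
tool_rot: [[-0.967, 0.256, -0.001], [0.256, 0.967, 0.001], [0.001, 0.001, -1.0]]
ft_force: [0.6, -0.8, -1.3]
grip_width: 0.0362
```

```bash
python3 - <<'E'
from meas import *
go([.507,-.35,.2],76.3)
p,d,cT=snap('wrist','w5')
E
```

```text
t 5.35 rot [0.01, -0.01, -0.19] shift [0.38, -2.01, -0.16] rows>= 1.5
```

View pics/w5.png

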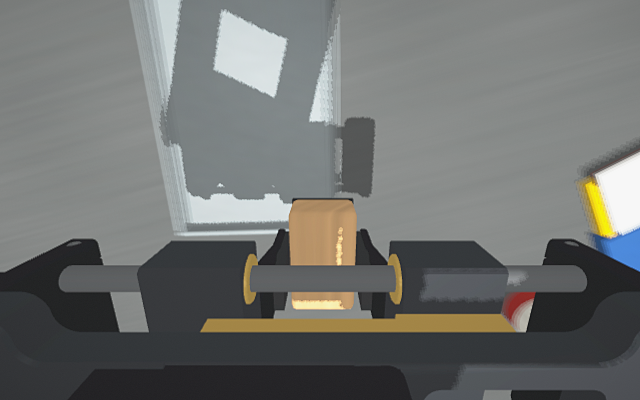

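```bash
python3 - <<'E'
from meas import *
p,d,cT=load('wrist','w5'); P=cloud(cT,d)
m=(P[...,2]>.013)&(P[...,2]<.03); m[225:]=0;m[:,400:]=0
w=P[m]; print(len(w), w.min(0),w.max(0))
c=np.array([.449,-.336]);a=np.radians(-13.7);ex=np.array([np.cos(a),np.sin(a)]);ey=np.array([-ex[1],ex[0]])
x=(w[:,:2]-c)@ex; y=(w[:,:2]-c)@ey
print(np.histogram(y,bins=np.arange(-.1,.1,.005)))
# left/right walls line fit
for sgn in(-1,1):
    k=(sgn*y>.06)&(x<.09); q=np.polyfit(x[k],y[k],1); print(sgn,k.sum(),q,np.percentile(y[k]-np.polyval(q,x[k]),[2,98]))
k=(x>.09)&(abs(y)<.07); print('far',k.sum(),np.percentile(x[k],[2,50,98]) if k.any() else 0)
print([onz(cT,*q,.022).round(4) for q in((172,235),(340,235))])
E
```

```text
3387 [ 0.33515666 -0.43572468  0.01300124] [ 0.5383575  -0.23686553  0.02438756]
(array([   0,    0,    0,   36, 2006,  145,    0,    0,    0,    0,    0,
          0,    0,    0,    0,    0,    0,    0,    0,    0,    0,    0,
          0,    0,    0,    0,    0,    0,    0,    0,    0,    0,    0,
          0,  226,  974,    0,    0,    0]), array([-1.00000000e-01, -9.50000000e-02, -9.00000000e-02, -8.50000000e-02,
       -8.00000000e-02, -7.50000000e-02, -7.00000000e-02, -6.50000000e-02,
       -6.00000000e-02, -5.50000000e-02, -5.00000000e-02, -4.50000000e-02,
       -4.00000000e-02, -3.50000000e-02, -3.00000000e-02, -2.50000000e-02,
       -2.00000000e-02, -1.50000000e-02, -1.00000000e-02, -5.00000000e-03,
        8.32667268e-17,  5.00000000e-03,  1.00000000e-02,  1.50000000e-02,
        2.00000000e-02,  2.50000000e-02,  3.00000000e-02,  3.50000000e-02,
        4.00000000e-02,  4.50000000e-02,  5.00000000e-02,  5.50000000e-02,
        6.00000000e-02,  6.50000000e-02,  7.00000000e-02,  7.50000000e-02,
        8.00000000e-02,  8.50000000e-02,  9.00000000e-02,  9.50000000e-02]))
-1 2120 [ 0.00412961 -0.07655898] [-0.00325725  0.001732  ]
1 1200 [0.00437333 0.07682209] [-0.00232596  0.00256892]
far 0 0
[array([ 0.5325, -0.45  ,  0.022 ]), array([ 0.5761, -0.2864,  0.022 ])]
```

Call:
move_arm(motion=[0,0,-0.1,0.1,-0.8,0.2,1,0,0,-0.2,0.3,-1.6,0.6,1,0,0,-0.2,0.35,-1.9,1,1,0,0,-0.2,0.35,-1.9,1.5,1,0,0,-0.2,0.35,-1.9,2,1,0,0,-0.2,0.35,-1.9,2.2,1,0,0,-0.2,0.35,-1.9,2.2,1,0,0,-0.2,0.35,-1.9,2.2,1])

```text
time: 6.07
tool_pos: [0.5103, -0.3449, 0.1295]
tool_rot: [[-0.972, 0.237, -0.001], [0.237, 0.972, 0.001], [0.001, 0.001, -1.0]]
ft_force: [0.6, 0.2, -1.3]
grip_width: 0.0358
```

```bash
python3 - <<'E'
from meas import *
go([.507,-.35,.0795],76.4)
E
```

```text
t 6.07 rot [0.01, -0.01, -0.01] shift [0.06, -0.19, 1.67] rows>= 1.2
```

Call:
move_arm(motion=[0,0,0,0,-0.15,0.6,1,0,0,0,0,-0.15,1.2,1,0,0,0,0,-0.15,1.55,1,0,0,0,0,-0.15,1.65,1,0,0,0,0,-0.15,1.65,1,0,0,0,0,-0.15,1.65,0.2,0,0,0,0,-0.15,1.65,0.2,0,0,0,0,-0.15,1.65,0.2,0,0,0,0,-0.15,1.65,0.2])

```text
time: 6.82
tool_pos: [0.5095, -0.3505, 0.0815]
tool_rot: [[-0.972, 0.237, 0.001], [0.237, 0.972, -0.001], [-0.002, -0.001, -1.0]]
ft_force: [0.0, -0.5, 0.2]
grip_width: 0.0548
```

```bash
python3 - <<'E'
from meas import *
s=ctrl.read_state();print(s['tool_pos'],s['grip_width'],s['ft_force'])
E
```

```text
[ 0.50950982 -0.35047673  0.08147958] 0.05481299546450735 [ 0.02211048 -0.54725284  0.15761247]
```

Call:
move_arm(motion=[0,0,0,0,0,-0.8,0.1,0,0,0,0,0,-2,0.1,0,0,0,0,0,-3.2,0.1,0,0,0,0.2,0.7,-4.2,0,0,0,0.5,0.5,1.9,-4.9,0,0,0,1.5,0.8,3.1,-5.3,0,0,0,2.5,1.1,4.4,-5.6,0,0,0,3.5,1.4,5.7,-5.6,0,0,0,4.5,1.7,7,-5.6,0,0,0,5.5,2,8.3,-5.6,0])

```text
time: 7.65
tool_pos: [0.5095, -0.0923, 0.2495]
tool_rot: [[-0.681, 0.732, 0.002], [0.732, 0.681, -0.001], [-0.002, 0.001, -1.0]]
ft_force: [0.6, 0.3, 0.6]
grip_width: 0.0868
```

```bash
python3 - <<'E'
from meas import *
go([.505,.306,.25],20)
E
```

```text
t 7.65 rot [0.01, 0.01, 3.83] shift [9.82, 8.94, -0.03] rows>= 9.6
```

Call:
move_arm(motion=[0,0,0.4,1,0.9,0,0,0,0,0.8,2,1.8,0,0,0,0,1.2,3,2.7,0,0,0,0,1.6,4,3.6,0,0,0,0,2,5,4.5,0,0,0,0,2.4,6,5.4,0,0,0,0,2.8,7,6.3,0,0,0,0,3.3,8,7.2,0,0,0,0,3.5,8.8,8,0,0,0,0,3.5,9.2,8.4,0,0])

```text
time: 8.48
tool_pos: [0.5035, 0.2838, 0.2492]
tool_rot: [[-0.381, 0.924, 0.002], [0.924, 0.381, 0.002], [0.001, 0.003, -1.0]]
ft_force: [0.9, -1.1, 0.7]
grip_width: 0.087
```

Call:
move_arm(motion=[0,0,0,0,0,0,0,0,0,0,0,0,0,0,0,0,0,0,0,0,0])

```text
time: 8.73
tool_pos: [0.5037, 0.279, 0.2485]
tool_rot: [[-0.379, 0.925, -0.0], [0.925, 0.379, -0.001], [-0.001, -0.001, -1.0]]
ft_force: [0.9, 0.0, -0.4]
grip_width: 0.0871
```

```bash
python3 - <<'E'
from meas import *
s=ctrl.read_state(); print(s['tool_pos'],abs(s['qvel']).max())
p,d,cT=snap('wrist','w6')
E
```

```text
[0.50367848 0.27904914 0.24854694] 0.02200885793736669
```

View pics/w6.png

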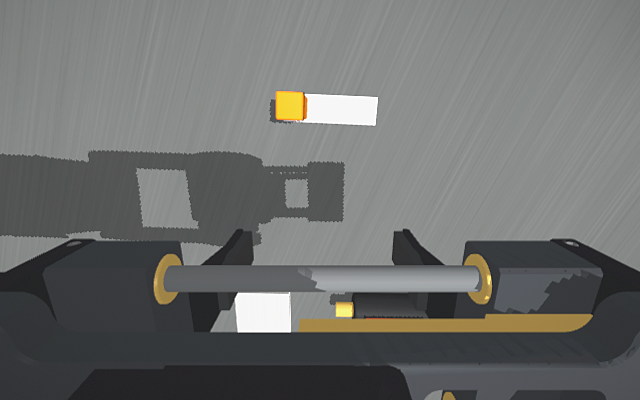

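```bash
python3 - <<'E'
from meas import *
p,d,cT=load('wrist','w6'); H=hsv(p).astype(int); P=cloud(cT,d)
w=(H[...,1]<30)&(H[...,2]>200); w[200:]=0
o=(H[...,0]<26)&(H[...,1]>150)&(H[...,2]>150); o[200:]=0
top=o&(P[...,2]>.074)
print('top z',np.median(P[top][:,2]),'blade z',np.median(P[w][:,2]))
for n,m,z in(('blade',w,.003),('post',top,.080)):
    for r in wrect(cT,m,z,200): print(n,r)
t=P[top]; print(t[:,:2].mean(0), t.min(0),t.max(0))
# tip midpoint from blade far edge
b=P[w][:,:2]; print(b.min(0),b.max(0))
E
```

```text
top z 0.07975523032741488 blade z 0.0028025906453209015
blade (np.int32(2019), array([341.2, 109.2]), ([0.48969998955726624, 0.3634999990463257], (np.float32(31.1), np.float32(-70.2)), (np.float32(86.0), np.float32(19.8))))
post (np.int32(752), array([289.1, 104.9]), ([0.4456000030040741, 0.34779998660087585], (np.float32(23.3), np.float32(-68.8)), (np.float32(23.7), np.float32(21.2))))
[0.44540576 0.3479254 ] [0.43122199 0.33364096 0.07409831] [0.47494213 0.36208498 0.34095351]
[0.44889748 0.33330763] [0.53552304 0.39202316]
```

```bash
python3 - <<'E'
from meas import *
go([.4455,.3478,.155],19.8)
E
```

```text
t 8.78 rot [-0.01, 0.0, 0.41] shift [2.87, -0.93, 3.12] rows>= 3.1
```

Call:
move_arm(motion=[0,0,0.1,0.9,-0.3,0.7,0,0,0,0.2,1.8,-0.6,1.4,0,0,0,0.4,2.6,-0.85,2.2,0,0,0,0.41,2.87,-0.93,2.9,0,0,0,0.41,2.87,-0.93,3.12,0,0,0,0.41,2.87,-0.93,3.12,0,0,0,0.41,2.87,-0.93,3.12,0])

```text
time: 9.37
tool_pos: [0.4467, 0.3478, 0.1553]
tool_rot: [[-0.338, 0.941, 0.001], [0.941, 0.338, -0.0], [-0.0, 0.001, -1.0]]
ft_force: [0.9, 0.3, 0.5]
grip_width: 0.0873
```

```bash
python3 - <<'E'
from meas import *
go([.4455,.3478,.112],19.8)
E
```

```text
t 9.37 rot [0.01, 0.0, -0.01] shift [0.01, -0.04, 1.44] rows>= 1.0
```

Well centred; descend and grip.

Call:
move_arm(motion=[0,0,0,0,-0.04,0.7,0,0,0,0,0,-0.04,1.44,0,0,0,0,0,-0.04,1.44,0,0,0,0,0,-0.04,1.44,1,0,0,0,0,-0.04,1.44,1,0,0,0,0,-0.04,1.44,1,0,0,0,0,-0.04,1.44,1,0,0,0,0,-0.04,1.44,1,0,0,0,0,-0.04,1.44,1,0,0,0,0,-0.04,1.44,1])

```text
time: 10.2
tool_pos: [0.4444, 0.3485, 0.112]
tool_rot: [[-0.339, 0.941, 0.001], [0.941, 0.339, 0.0], [0.0, 0.001, -1.0]]
ft_force: [0.4, 0.2, 0.3]
grip_width: 0.0482
```

Call:
move_arm(motion=[0,0,0,0,0,0,1,0,0,0,0,0,0,1,0,0,0,0,0,0,1,0,0,0,0,0,0,1,0,0,0,0,0,-0.2,1,0,0,0,0,0,-1,1,0,0,0,0,0,-1.7,1,0,0,0,0,0,-1.7,1])

```text
time: 10.87
tool_pos: [0.4462, 0.3495, 0.1662]
tool_rot: [[-0.339, 0.941, 0.006], [0.941, 0.339, 0.003], [0.001, 0.007, -1.0]]
ft_force: [0.2, 0.6, -0.8]
grip_width: 0.0235
```

```bash
python3 - <<'E'
from meas import *
s=ctrl.read_state();print(s['grip_width'],s['ft_force'],s['tool_pos'])
print(proj(cal('top'),s['tool_pos']),proj(cal('side'),s['tool_pos']))
p,d,c=snap('side','s7');q,d,c=snap('wrist','w7')
r=cv2.resize(p[230:380,220:450],None,fx=3,fy=3); cv2.imwrite('pics/s7c.png',r)
E
```

```text
0.023469977171555783 [ 0.18746743  0.61956765 -0.77581745] [0.44616716 0.34947195 0.16616879]
[179.30096131 266.6160918 ] [346.516075   297.89624435]
```

View pics/s7c.png

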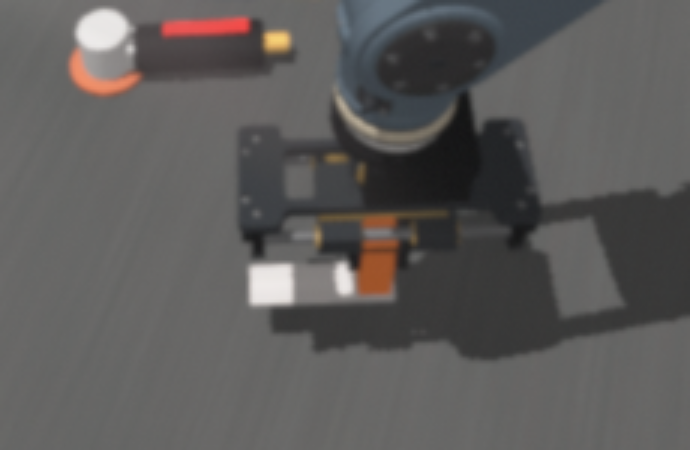

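View pics/w7.png

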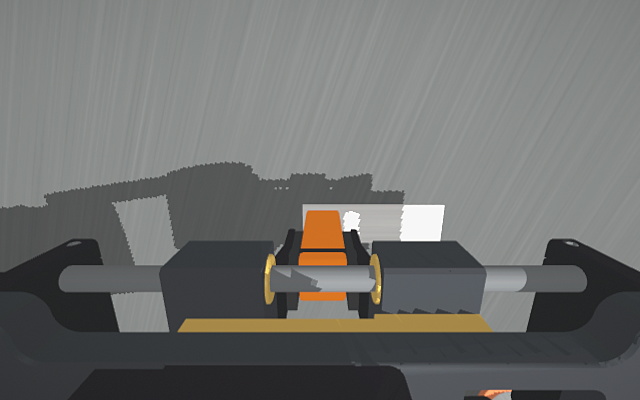

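```bash
cat > blade.py <<'E'
from meas import *
def blade(nm):
    p,d,cT=load('wrist',nm); z=np.load(f'pics/{nm}_s.npz'); P=cloud(cT,d)
    Q=(P-z['pos'])@z['rot']   # tool frame
    H=hsv(p).astype(int)
    m=(H[...,1]<25)&(H[...,2]>120)&(d>0)&(abs(Q[...,2]-.1)<.03)&(abs(Q[...,1]-.04)<.07)&(abs(Q[...,0])<.03); m[300:]=0
    m=cv2.erode(m.astype(np.uint8),np.ones((3,3)))>0
    q=Q[m]; A=np.c_[q[:,1],q[:,0],np.ones(len(q))]; k=np.linalg.lstsq(A,q[:,2],rcond=None)[0]
    print(nm,'blade pts',len(q),'slope along y,x',k.round(4),'y range',q[:,1].min(),q[:,1].max(),'x',np.percentile(q[:,0],[1,99]))
E
python3 - <<'E'
from blade import *
snap('wrist','w8'); blade('w7'); blade('w8')
s=ctrl.read_state();print(s['tool_pos'],s['tool_rot'][:,2])
E
```

```text
w7 blade pts 3379 slope along y,x [-0.0003 -0.0019  0.1087] y range -0.012692874350826248 0.09042492407650825 x [-0.01358406  0.01404671]
w8 blade pts 3330 slope along y,x [-0.0003 -0.0045  0.1087] y range -0.012678943022389581 0.09035786227809806 x [-0.01361618  0.01405203]
[0.4439725  0.34821363 0.16245153] [-5.28975021e-04 -2.85970946e-04 -9.99999819e-01]
```

```bash
cat > bed.py <<'E'
from blade import *
YAW=14.35; a=np.radians(YAW); EX=np.array([np.cos(a),np.sin(a),0]); EY=np.array([-EX[1],EX[0],0]); S=np.array([.6473,.0277,0])
def tcp_for_tip(bx,by,z):  # lifter level, tip underside at bed x,y, z
    return S+EX*(bx-.0907)+EY*by+np.array([0,0,z+.1117])
E
python3 - <<'E'
from bed import *
p=tcp_for_tip(-.1,0,.1);print(p); go(p,YAW); print(tcp_for_tip(-.1,0,.004))
E
```

```text
[ 0.46254988 -0.01956395  0.2117    ]
t 11.02 rot [-0.01, 0.0, 0.91] shift [-11.74, -3.58, -1.64] rows>= 8.9
[ 0.46254988 -0.01956395  0.1157    ]
```

Call:
move_arm(motion=[0,0,0,-0.5,0,-0.5,1,0,0,0.1,-1.6,-0.4,-1,1,0,0,0.2,-2.8,-0.8,-1.5,1,0,0,0.3,-4.1,-1.2,-1.64,1,0,0,0.4,-5.4,-1.6,-1.64,1,0,0,0.5,-6.7,-2,-1.64,1,0,0,0.6,-8,-2.4,-1.64,1,0,0,0.7,-9.3,-2.8,-1.64,1,0,0,0.8,-10.5,-3.2,-1.64,1,0,0,0.9,-11.5,-3.5,-1.64,1])

```text
time: 11.85
tool_pos: [0.4616, -0.0141, 0.2107]
tool_rot: [[-0.247, 0.969, -0.003], [0.969, 0.247, 0.0], [0.001, -0.003, -1.0]]
ft_force: [0.3, 0.1, -0.8]
grip_width: 0.0237
```

Call:
move_arm(motion=[0,0,0,0,0,0,1,0,0,0,0,0,0.6,1,0,0,0,0,0,1.2,1,0,0,0,0,0,1.2,1,0,0,0,0,0,1.2,1,0,0,0,0,0,1.2,1])

```text
time: 12.35
tool_pos: [0.4625, -0.0112, 0.1757]
tool_rot: [[-0.25, 0.968, -0.001], [0.968, 0.25, 0.0], [0.001, -0.001, -1.0]]
ft_force: [-0.9, 0.4, -1.2]
grip_width: 0.024
```

```bash
python3 - <<'E'
from bed import *
s=ctrl.read_state();print(s['tool_pos'],s['grip_width'],abs(s['qvel']).max())
snap('wrist','w9'); blade('w9')
go(tcp_for_tip(-.1,0,.004),YAW)
p,d,cT=load('wrist','w9'); M=masks(p,300); print([ (r[1],r[2]) for r in wrect(cT,M['white'],.018,500)])
E
```

```text
[ 0.46245323 -0.01121811  0.17574133] 0.02398884482370672 0.01685608614697923
w9 blade pts 2937 slope along y,x [-0.0007 -0.0022  0.1087] y range -0.012778045147640988 0.09047725540177372 x [-0.01321952  0.01342861]
t 12.4 rot [0.0, 0.0, 0.02] shift [-0.26, -0.08, 2.01] rows>= 1.5
[(array([394.1, 105.3]), ([0.49950000643730164, 0.0843999981880188], (np.float32(72.7), np.float32(-68.6)), (np.float32(73.2), np.float32(21.4)))), (array([483.9, 210. ]), ([0.6097000241279602, 0.01759999990463257], (np.float32(69.7), np.float32(-74.6)), (np.float32(69.8), np.float32(15.4)))), (array([423.1, 222.4]), ([0.5590999722480774, -0.00570000009611249], (np.float32(34.0), np.float32(-76.4)), (np.float32(35.4), np.float32(13.6))))]
```

View pics/w9.png

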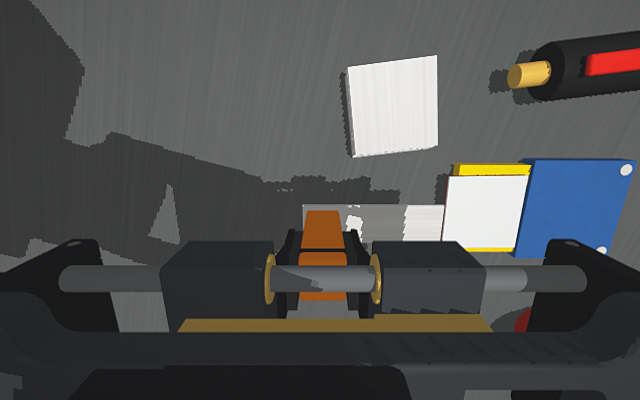

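Call:
move_arm(motion=[0,0,0,-0.15,0,0.6,1,0,0,0,-0.26,-0.08,1.2,1,0,0,0,-0.26,-0.08,1.7,1,0,0,0,-0.26,-0.08,1.95,1,0,0,0,-0.26,-0.08,2,1,0,0,0,-0.26,-0.08,2,1])

```text
time: 12.9
tool_pos: [0.4625, -0.0197, 0.1161]
tool_rot: [[-0.25, 0.968, 0.0], [0.968, 0.25, -0.0], [-0.0, 0.0, -1.0]]
ft_force: [0.5, 0.1, -1.4]
grip_width: 0.024
```

```bash
python3 - <<'E'
from bed import *
s=ctrl.read_state();print(s['tool_pos'],s['ft_force'])
for x in(-.1,-.075,-.05): go(tcp_for_tip(x,0,.004),YAW)
E
```

```text
[ 0.46247889 -0.01969949  0.1160571 ] [ 0.45708404  0.14366888 -1.41385828]
t 12.9 rot [0.0, 0.0, 0.02] shift [0.0, 0.0, 0.01] rows>= 0.0
t 12.9 rot [0.0, 0.0, 0.02] shift [0.0, 0.84, 0.01] rows>= 0.6
t 12.9 rot [0.0, 0.0, 0.02] shift [0.0, 1.67, 0.01] rows>= 1.2
```

Slide in (tip at z≈4.4 mm, blade top ≈7.4 mm, plate underside 12 mm).

Call:
move_arm(motion=[0,0,0,0,0.25,0,1,0,0,0,0,0.55,0,1,0,0,0,0,0.85,0,1,0,0,0,0,1.15,0,1,0,0,0,0,1.4,0,1,0,0,0,0,1.6,0,1,0,0,0,0,1.67,0,1,0,0,0,0,1.67,0,1,0,0,0,0,1.67,0,1])

```text
time: 13.65
tool_pos: [0.5104, -0.0073, 0.1157]
tool_rot: [[-0.249, 0.968, -0.001], [0.968, 0.249, 0.0], [0.0, -0.001, -1.0]]
ft_force: [-1.9, -0.6, -0.4]
grip_width: 0.0236
```

```bash
python3 - <<'E'
from bed import *
s=ctrl.read_state();print(s['tool_pos'],s['ft_force'])
snap('wrist','w10'); p,d,c=snap('side','s10')
cv2.imwrite('pics/s10c.png',cv2.resize(p[130:310,210:450],None,fx=3,fy=3))
p,d,cT=load('wrist','w10'); M=masks(p,300); print([ (r[1],r[2]) for r in wrect(cT,M['white'],.018,500)])
print(s['tool_rot'])
for th in range(0,121,15):
    t=np.radians(th); x=-.005-.046*np.cos(t); z=.012+.046*np.sin(t)-.003
    d=s['tool_rot'].T@(tcp_for_tip(x,0,z)-s['tool_pos'])/.03; print(th,round(x,4),round(z,4),d.round(2))
E
```

```text
[ 0.51037517 -0.00725716  0.11571132] [-1.85836668 -0.57731482 -0.38261274]
[(array([340.3,  87. ]), ([0.4991999864578247, 0.08449999988079071], (np.float32(73.7), np.float32(-68.6)), (np.float32(71.7), np.float32(21.4)))), (array([468.9, 216.5]), ([0.6083999872207642, 0.020600000396370888], (np.float32(63.1), np.float32(-74.8)), (np.float32(69.7), np.float32(15.2))))]
[[-2.49414062e-01  9.68396410e-01 -1.00931152e-03]
 [ 9.68396838e-01  2.49414370e-01  1.89311057e-04]
 [ 4.35064945e-04 -9.30197247e-04 -9.99999473e-01]]
0 -0.051 0.009 [-0.   -0.01 -0.17]
15 -0.0494 0.0209 [-0.    0.04 -0.56]
30 -0.0448 0.032 [-0.    0.19 -0.93]
45 -0.0375 0.0415 [-0.    0.44 -1.25]
60 -0.028 0.0488 [-0.    0.75 -1.49]
75 -0.0169 0.0534 [-0.    1.12 -1.65]
90 -0.005 0.055 [-0.    1.52 -1.7 ]
105 0.0069 0.0534 [-0.    1.92 -1.65]
120 0.018 0.0488 [-0.01  2.29 -1.5 ]
```

View pics/w10.png

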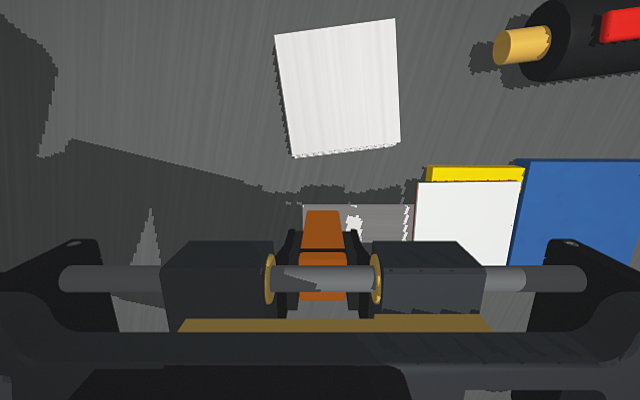

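View pics/s10c.png

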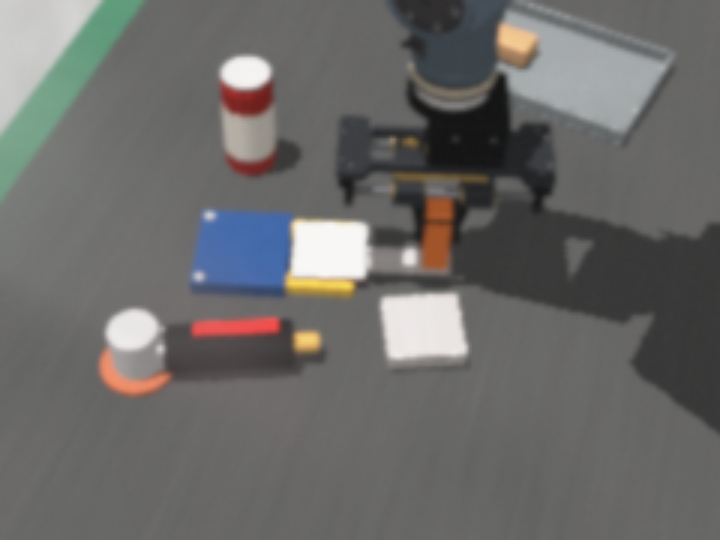

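Call:
move_arm(motion=[0,0,0,0,-0.01,-0.1,1,0,0,0,0,-0.01,-0.2,1,0,0,0,0,0,-0.3,1,0,0,0,0,0.02,-0.42,1,0,0,0,0,0.05,-0.56,1,0,0,0,0,0.09,-0.7,1,0,0,0,0,0.14,-0.82,1,0,0,0,0,0.19,-0.93,1,0,0,0,0,0.19,-0.93,1])

```text
time: 14.5
tool_pos: [0.5171, -0.006, 0.1446]
tool_rot: [[-0.249, 0.968, 0.002], [0.968, 0.249, -0.0], [-0.001, 0.002, -1.0]]
ft_force: [-0.0, -0.0, -2.9]
grip_width: 0.0241
```

```bash
python3 - <<'E'
from bed import *
s=ctrl.read_state();print(s['tool_pos'],s['ft_force'],s['grip_width'])
snap('wrist','w11'); p,d,c=snap('side','s11')
cv2.imwrite('pics/s11c.png',cv2.resize(p[130:310,210:450],None,fx=3,fy=3))
blade('w11')
for th in range(0,121,15):
    t=np.radians(th); x=-.005-.046*np.cos(t); z=.012+.046*np.sin(t)-.003
    d=s['tool_rot'].T@(tcp_for_tip(x,0,z)-s['tool_pos'])/.03; print(th,round(x,4),round(z,4),d.round(2))
E
```

```text
[ 0.51710922 -0.00601343  0.14461054] [-0.04975267 -0.04971953 -2.90864753] 0.024055965222182084
w11 blade pts 4006 slope along y,x [-0.057  -0.1264  0.1099] y range -0.01281474101898967 0.10901092888248938 x [-0.01293882  0.02834419]
0 -0.051 0.009 [ 0.01 -0.24  0.8 ]
15 -0.0494 0.0209 [ 0.01 -0.19  0.4 ]
30 -0.0448 0.032 [ 0.01 -0.04  0.03]
45 -0.0375 0.0415 [ 0.01  0.21 -0.29]
60 -0.028 0.0488 [ 0.01  0.53 -0.53]
75 -0.0169 0.0534 [ 0.01  0.9  -0.68]
90 -0.005 0.055 [ 0.01  1.29 -0.73]
105 0.0069 0.0534 [ 0.01  1.69 -0.68]
120 0.018 0.0488 [ 0.01  2.06 -0.53]
```

View pics/s11c.png

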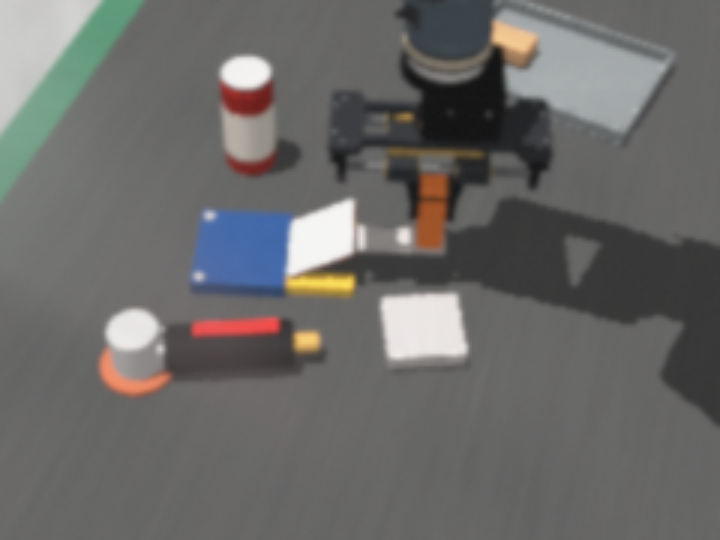

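View pics/w11.png

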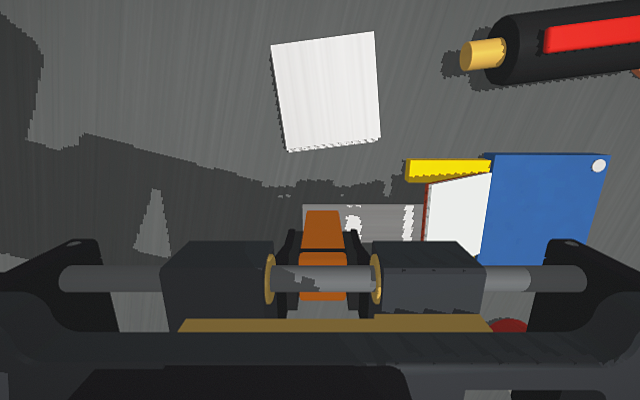

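Call:
move_arm(motion=[0,0,0,0,0.03,-0.1,1,0,0,0,0,0.1,-0.19,1,0,0,0,0,0.2,-0.29,1,0,0,0,0,0.3,-0.38,1,0,0,0,0,0.41,-0.46,1,0,0,0,0,0.53,-0.53,1,0,0,0,0,0.65,-0.59,1,0,0,0,0,0.77,-0.64,1,0,0,0,0,0.87,-0.68,1,0,0,0,0,0.87,-0.68,1])

```text
time: 15.43
tool_pos: [0.543, 0.0005, 0.1647]
tool_rot: [[-0.249, 0.968, 0.003], [0.968, 0.249, -0.0], [-0.001, 0.003, -1.0]]
ft_force: [0.0, -0.9, -0.9]
grip_width: 0.024
```

```bash
python3 - <<'E'
from bed import *
s=ctrl.read_state();print(s['tool_pos'],s['ft_force'],s['grip_width'])
snap('wrist','w12'); p,d,c=snap('side','s12')
cv2.imwrite('pics/s12c.png',cv2.resize(p[130:310,210:450],None,fx=3,fy=3))
blade('w12')
for th in range(75,136,15):
    t=np.radians(th); x=-.005-.046*np.cos(t); z=.012+.046*np.sin(t)-.003
    d=s['tool_rot'].T@(tcp_for_tip(x,0,z)-s['tool_pos'])/.03; print(th,round(x,4),round(z,4),d.round(2))
E
```

```text
[5.42995420e-01 5.31063010e-04 1.64654338e-01] [ 0.04623534 -0.85028256 -0.93420833] 0.023961010916519112
w12 blade pts 3140 slope along y,x [-0.0683 -0.2044  0.1118] y range -0.012666056554304594 0.09006066645700389 x [-0.01314478  0.02127165]
75 -0.0169 0.0534 [ 0.02  0.01 -0.02]
90 -0.005 0.055 [ 0.02  0.4  -0.07]
105 0.0069 0.0534 [ 0.01  0.8  -0.01]
120 0.018 0.0488 [0.01 1.17 0.14]
135 0.0275 0.0415 [0.01 1.49 0.38]
```

View pics/s12c.png

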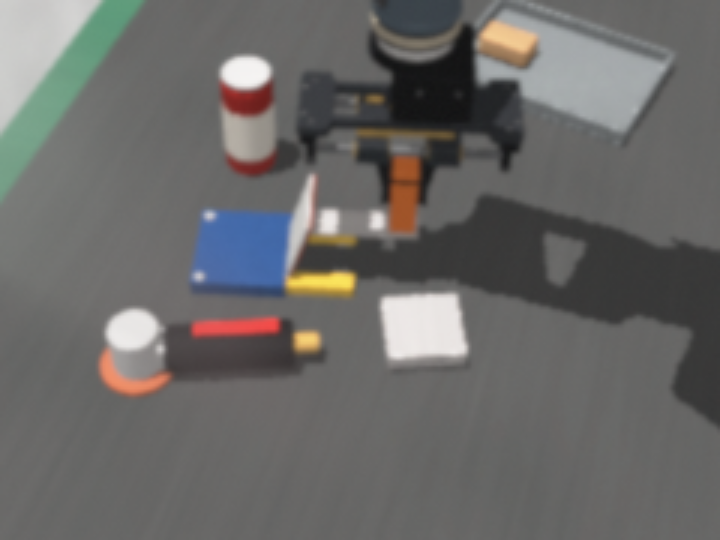

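View pics/w12.png

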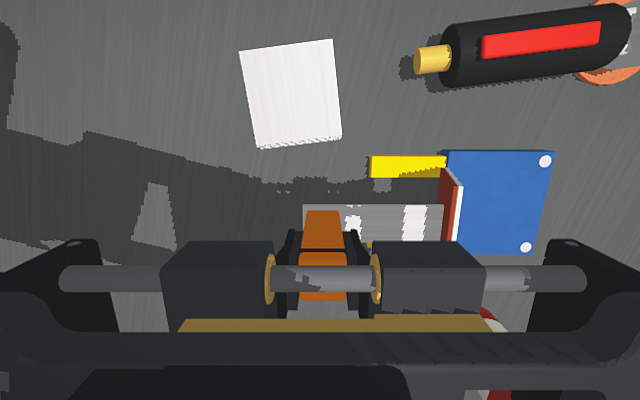

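Call:
move_arm(motion=[0,0,0,0,0.12,-0.03,1,0,0,0,0,0.25,-0.05,1,0,0,0,0,0.38,-0.06,1,0,0,0,0,0.5,-0.06,1,0,0,0,0,0.62,-0.05,1,0,0,0,0,0.75,-0.02,1,0,0,0,0,0.88,0.02,1,0,0,0,0,1,0.06,1,0,0,0,0,1.1,0.1,1,0,0,0,0,1.17,0.12,1])

```text
time: 16.37
tool_pos: [0.5759, 0.0093, 0.1603]
tool_rot: [[-0.249, 0.968, -0.0], [0.968, 0.249, 0.0], [0.0, -0.0, -1.0]]
ft_force: [-0.6, -0.8, -1.7]
grip_width: 0.0238
```

```bash
python3 - <<'E'
from bed import *
s=ctrl.read_state();print(s['tool_pos'],s['ft_force'],s['grip_width'])
snap('wrist','w13'); p,d,c=snap('side','s13')
cv2.imwrite('pics/s13c.png',cv2.resize(p[130:310,210:450],None,fx=3,fy=3))
E
```

```text
[0.57590517 0.00934297 0.16026609] [-0.56854037 -0.76498677 -1.67926312] 0.023792161209358672
```

View pics/s13c.png

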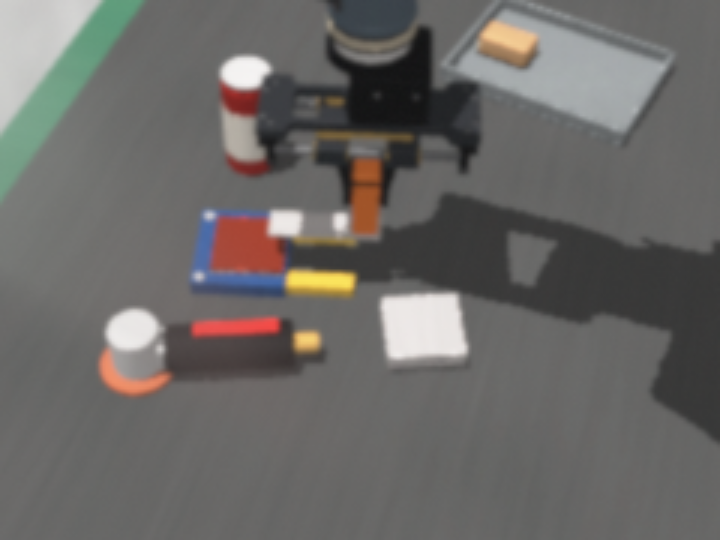

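View pics/w13.png

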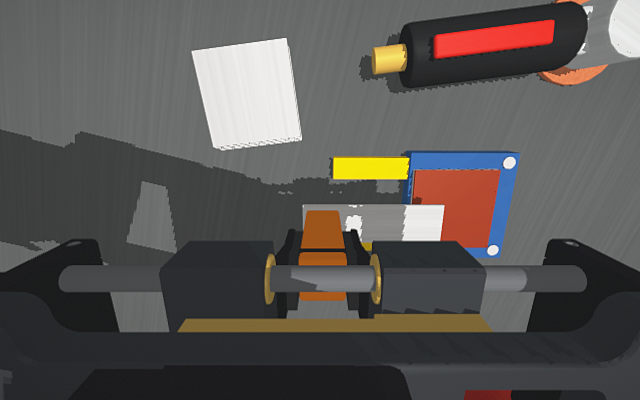

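```bash
python3 - <<'E'
from bed import *
go([.4013,-.3632,.21],76.5)
E
```

```text
t 16.47 rot [0.0, -0.0, -10.34] shift [-10.57, -8.73, -1.66] rows>= 9.9
```

Call:
move_arm(motion=[0,0,0,0,-0.4,-0.4,1,0,0,0,0,-1.2,-1,1,0,0,-0.5,-0.6,-2,-1.5,1,0,0,-1.5,-1.6,-2.8,-1.7,1,0,0,-2.6,-2.7,-3.5,-1.7,1,0,0,-3.7,-3.8,-4.2,-1.7,1,0,0,-4.8,-4.9,-4.9,-1.7,1,0,0,-5.9,-6,-5.6,-1.7,1,0,0,-7,-7.1,-6.3,-1.7,1,0,0,-8.1,-8.2,-7,-1.7,1])

```text
time: 17.3
tool_pos: [0.4364, -0.2711, 0.2118]
tool_rot: [[-0.881, 0.473, 0.0], [0.473, 0.881, 0.0], [0.0, 0.0, -1.0]]
ft_force: [1.5, -0.0, -0.8]
grip_width: 0.0239
```

```bash
python3 - <<'E'
from bed import *
go([.4013,-.3632,.21],76.5)
E
```

```text
t 17.3 rot [0.0, -0.0, -2.46] shift [-0.42, -3.26, 0.06] rows>= 2.4
```

Call:
move_arm(motion=[0,0,-0.9,-0.2,-1,0,1,0,0,-1.7,-0.3,-1.9,0,1,0,0,-2.2,-0.4,-2.6,0,1,0,0,-2.3,-0.42,-2.8,0,1,0,0,-2.3,-0.42,-2.8,0,1,0,0,-2.3,-0.42,-2.8,0,1,0,0,-2.3,-0.42,-2.8,0,1])

```text
time: 17.88
tool_pos: [0.4084, -0.3479, 0.2114]
tool_rot: [[-0.967, 0.255, -0.001], [0.255, 0.967, 0.002], [0.001, 0.001, -1.0]]
ft_force: [-0.8, 0.1, -1.5]
grip_width: 0.0236
```

```bash
python3 - <<'E'
from bed import *
snap('wrist','w14'); blade('w14')
go([.4013,-.3632,.1172],76.5)
p,d,cT=snap('top','t14'); 
cv2.imwrite('pics/t14c.png',cv2.resize(p[120:330,240:520],None,fx=2.8,fy=2.8))
H=hsv(p).astype(int); wood=(abs(H[...,0]-14)<8)&(H[...,1]>60)&(H[...,1]<190)&(H[...,2]>120); wood[:,:380]=0
print(wrect(cT,wood,.031,60))
E
```

```text
w14 blade pts 3333 slope along y,x [-0.0016 -0.0032  0.1087] y range -0.012990881512537796 0.09034665296261464 x [-0.01451626  0.01315692]
t 17.93 rot [0.01, -0.01, -0.2] shift [0.1, -0.56, 3.14] rows>= 2.3
[(np.int32(367), array([465.7, 241.8]), ([0.5099999904632568, -0.34619998931884766], (np.float32(60.9), np.float32(-14.6)), (np.float32(40.5), np.float32(75.4))))]
```

View pics/t14c.png

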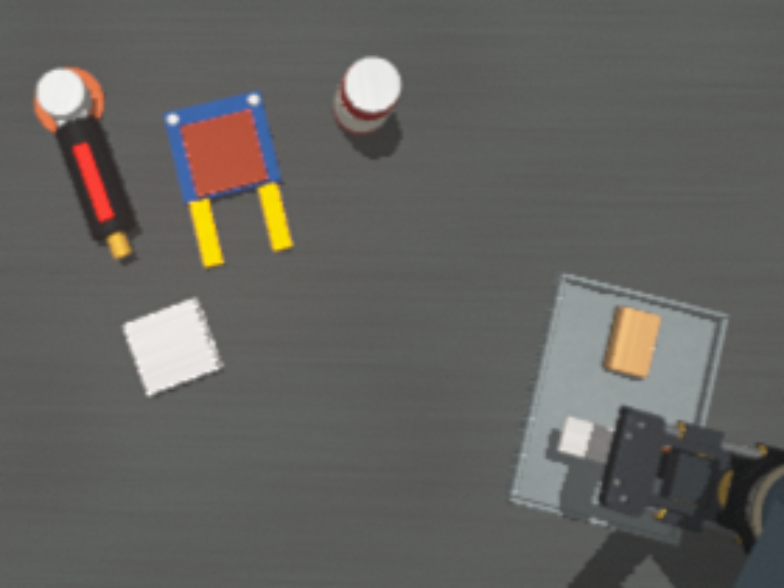

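View pics/w14.png

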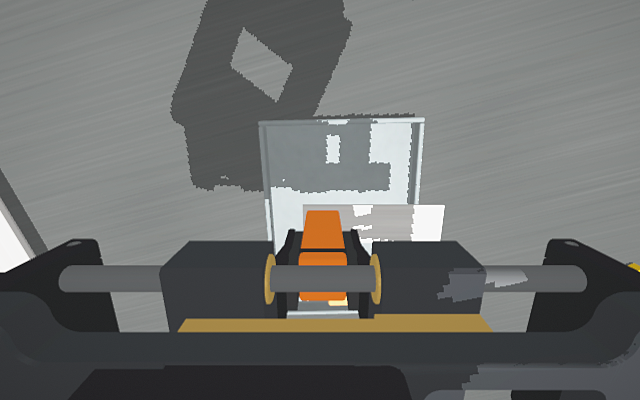

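Call:
move_arm(motion=[0,0,-0.1,0.1,-0.3,0.4,1,0,0,-0.2,0.1,-0.5,1.2,1,0,0,-0.2,0.1,-0.5,2,1,0,0,-0.2,0.1,-0.5,2.5,1,0,0,-0.2,0.1,-0.5,2.7,1,0,0,-0.2,0.1,-0.5,2.7,1,0,0,-0.2,0.1,-0.5,2.7,1])

```text
time: 18.57
tool_pos: [0.4021, -0.3629, 0.1308]
tool_rot: [[-0.972, 0.234, 0.0], [0.234, 0.972, -0.0], [-0.0, -0.0, -1.0]]
ft_force: [0.4, -0.2, -1.5]
grip_width: 0.0238
```

```bash
python3 - <<'E'
from bed import *
snap('wrist','w15'); s=ctrl.read_state(); print(s['ft_force'])
go([.4013,-.3632,.1167],76.5)
p,d,cT=load('wrist','w15');P=cloud(cT,d); w=P[100:230,240:460].reshape(-1,3); w=w[w[:,2]<.012]; print('floor',np.percentile(w[:,2],[5,25,50,75]))
E
```

```text
[-0.5072856   0.10633626 -1.73619214]
t 18.62 rot [-0.01, 0.01, -0.0] shift [0.03, -0.0, 0.49] rows>= 0.4
floor [-0.00074486  0.00035865  0.00450447  0.00516425]
```

View pics/w15.png

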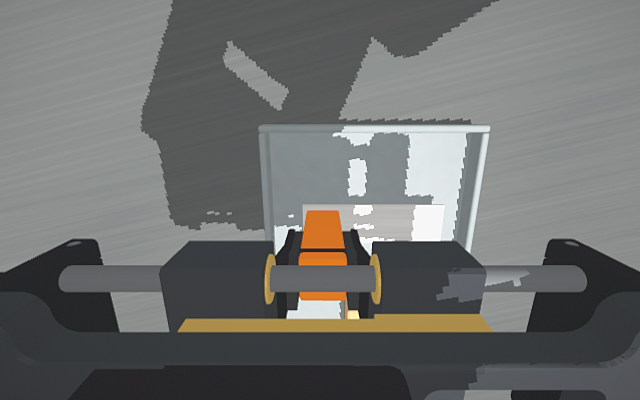

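Blade (cols 302–445) sits inside the tray walls (cols 265–480). Lower and check contact before releasing.

Call:
move_arm(motion=[0,0,0,0,0,0.2,1,0,0,0,0,0,0.4,1,0,0,0,0,0,0.47,1,0,0,0,0,0,0.48,1,0,0,0,0,0,0.48,1])

```text
time: 19.03
tool_pos: [0.4017, -0.3633, 0.1166]
tool_rot: [[-0.972, 0.235, 0.0], [0.235, 0.972, -0.0], [-0.0, -0.0, -1.0]]
ft_force: [0.4, 1.2, 2.5]
grip_width: 0.0236
```

```bash
python3 - <<'E'
from bed import *
s=ctrl.read_state(); print(s['ft_force'],s['tool_pos'])
E
```

```text
[0.39601109 1.18392578 2.45518905] [ 0.40167262 -0.36326892  0.11657403]
```

Contact felt (+2.5 N). Release, wait, then rise.

Call:
move_arm(motion=[0,0,0,0,0,0,0.3,0,0,0,0,0,0,0.3,0,0,0,0,0,0,0.3,0,0,0,0,0,0,0.3,0,0,0,0,0,0,0.3,0,0,0,0,0,-0.3,0.3,0,0,0,0,0,-1,0.3,0,0,0,0,0,-2,0.3,0,0,0,0,0,-3,0.3,0,0,0,0,0,-4,0.3])

```text
time: 19.87
tool_pos: [0.4014, -0.363, 0.2378]
tool_rot: [[-0.972, 0.235, -0.0], [0.235, 0.972, 0.0], [0.0, 0.0, -1.0]]
ft_force: [-0.2, -0.7, -0.2]
grip_width: 0.0607
```

Call:
move_arm(motion=[0,0,0,1,-1,-0.5,0.3,0,0,0,2,-2,-0.5,0.3,0,0,0,2,-3,-0.5,0.3,0,0,0,2,-4,-0.5,0.3,0,0,0,2,-4,-0.5,0.3,0,0,0,2,-4,-0.5,0.3])

```text
time: 20.37
tool_pos: [0.3144, -0.4674, 0.2518]
tool_rot: [[-0.971, 0.237, 0.001], [0.237, 0.971, -0.001], [-0.001, -0.001, -1.0]]
ft_force: [-0.4, 0.9, 0.3]
grip_width: 0.061
```

```bash
python3 - <<'E'
from bed import *
s=ctrl.read_state(); print(s['time'],s['ft_force'],s['tool_pos'],s['grip_width'])
snap('wrist','w16')
p,d,cT=snap('top','t16'); cv2.imwrite('pics/t16c.png',cv2.resize(p[120:330,240:520],None,fx=2.8,fy=2.8))
H=hsv(p).astype(int); red=((H[...,0]<10)|(H[...,0]>170))&(H[...,1]>120)&(H[...,2]>60); red[:,:290]=0; red[:,350:]=0
P=cloud(cT,d); r=wrect(cT,red,.022,100); print(r); 
for q in r: 
    c=np.array(q[2][0]+[0])-S; print('bed x,y',c@EX,c@EY)
k=cv2.erode(red.astype(np.uint8),np.ones((5,5)))>0; z=P[k]; A=np.c_[z[:,:2],np.ones(len(z))]; print('plane',np.linalg.lstsq(A,z[:,2],rcond=None)[0],z[:,2].mean())
p,d,c=snap('side','s16')
cv2.imwrite('pics/s16c.png',cv2.resize(p[100:300,230:470],None,fx=3,fy=3))
E
```

```text
20.3667 [-0.39066286  0.85172646  0.31457668] [ 0.31439151 -0.46740167  0.25177475] 0.061033159567841125
[(np.int32(639), array([319.5, 174.1]), ([0.6837000250816345, 0.03779999911785126], (np.float32(67.6), np.float32(-75.1)), (np.float32(68.3), np.float32(14.9))))]
bed x,y 0.03776756724983916 0.0007633296490352394
plane [-0.00399814 -0.00466782  0.02620865] 0.023299788598368454
```

View pics/t16c.png

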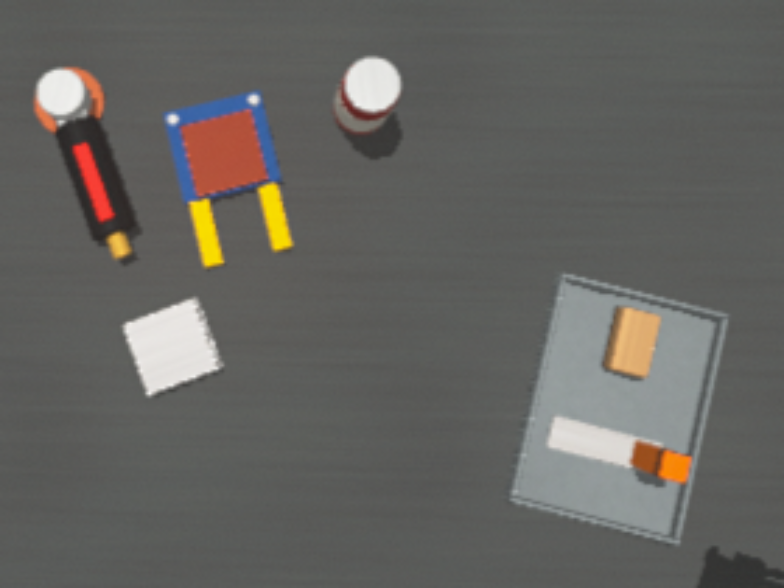

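View pics/s16c.png

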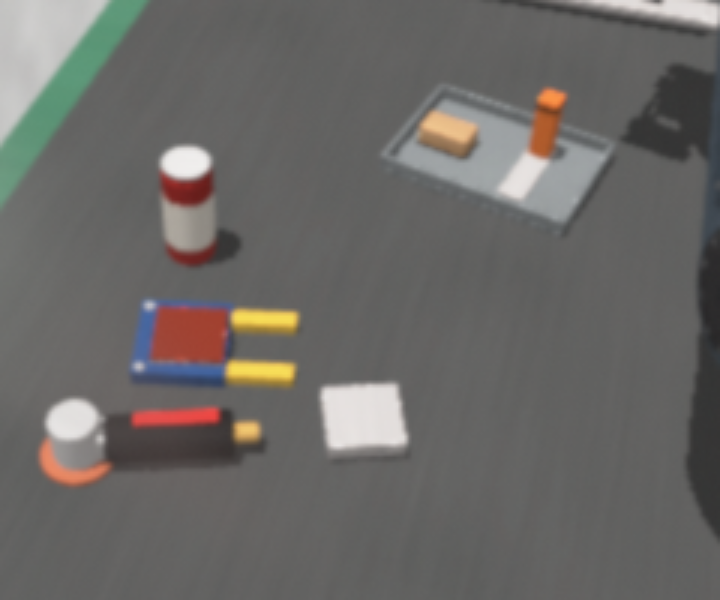

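```bash
python3 -c "
from plant import ctrl
s=ctrl.read_state();print(abs(s['qvel']).max());print(ctrl.hand_in())"
```

```text
0.009497943673191721
the job is handed in; nothing more can be done
None
```

The job is done and handed in at about 20.5 s, well under the 72 s limit. No verdict came back.

**What I did:**
1. I moved the wooden block off the blue bed and released it a few millimetres or less above the tray floor.
2. I gripped the lifter post front to back, slid the level blade about 24 mm under the plate, and swung the tip up in an arc until the plate tipped onto the blue bed. The gripper and arm stayed clear of the plate in every view I took.
3. I lowered the lifter in the tray beside the block until I felt about 2.5 N of contact, then let go.

**What the last checks showed:**
- **Plate:** it lies red face up and flat, with its face at about 22–23 mm and tilted less than 0.5°. Its centre is 38 mm past the step and 1 mm off the bed's centre line, and it is about 0.6° out of square.
- **Tray:** the top and side views show the block lying in the tray and the lifter standing upright on its blade next to it.
- **Bystanders:** the tin, grinder and stack look unmoved by eye. I re-measured only the stack, last just before the flip, and it agreed within about 1 mm.
- **Robot:** the gripper was empty and clear of everything, and the arm was nearly at rest.

No check failed. One reading I ignored was the depth-based blade level during the flip, because the plate was in that view. It read level both before and after.

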